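# Feed a printed bracket to the finishing bowl and set its speed dial

### The job

Turn the parts carousel until the compartment with the eared bracket clicks in at the spout, then lift the cradle's handle to tip the bracket into the finishing bowl and bring the cradle back down level. Then turn the bowl's speed dial to the fourth mark, four clicks clockwise from the long off mark, and let go. Do not touch the bracket with the gripper, keep the other parts in the carousel and leave the other things on the bench alone.

Things in the scene. Friction and masses are not known exactly. Their poses are not given: they have to be found in the camera images.
- feeder: Fixed aluminium stand, 330 x 150 mm plate, that carries the tipping cradle with the carousel and, on its -y side, an open round grey finishing bowl (220 mm across its rim, rim 65 mm above the table). Origin on the table right below the carousel's axis when the cradle is level; own -y points from the carousel to the spout and bowl, +y to the cradle's handle, z up. The two side posts of the hinge stand at own x = +-156 mm, y = -55 mm and are 150 mm high.
- cradle (a joint): Tip angle of the cradle, rad: 0 = level (resting on its stop; its own weight, about 0.9 kg in all, brings it back there, so it must be held while tipped), up to 0.95 = tipped fully, spout down into the bowl, handle up. Parts slide out of the spout between about 0.45 and 0.7; a second at 0.9 is enough. Lifting takes about 2 N at the handle.
- cradle_hinge (a point): Middle of the cradle's hinge, 135 mm above the table; the point turns with the cradle. The hinge axis is its x axis (= the feeder's x); lifting the handle is a positive turn about +x. In this frame the level carousel's axis is at y = +55 mm; the mouth of the spout is at about y = -115 mm.
- tip_handle (a point): Middle of the cradle's handle: a round steel bar 14 mm thick, 120 mm long, along the feeder's x, 250 mm from the hinge (towards the feeder's +y) and 141 mm above the table when level. 51 mm free between the bar and the carousel's fence, whose top is 35 mm higher than the bar's axis. The bar may be pinched from above with the gripper kept upright all through the arc; it turns between the fingers. The point turns with the cradle.
- carousel (a joint): Turn of the carousel, rad, counter-clockwise from above positive, 0 at the start, 6.5 either way. Five equal compartments; it clicks (0.22 N m) every 72 degrees (1.2566 rad) with one squarely at the spout, at first an empty one. The parts lie, in any order, in the two next to it and the second one counter-clockwise from it: the bracket needs one click either way or two clockwise.
- carousel_grip (a point): Centre of the carousel's black bar grip on its axis, 204 mm above the table when level: 50 mm long along its own y axis, 14 mm thick along its own x, 36 mm tall. It stands on a hub 56 mm across whose top is 18 mm below this point; the tops of the dividers are 33 mm below it, the fence 28 mm. The carousel is 260 mm across, its floor 68 mm below this point. The point turns with the carousel.
- bowl_center (a point): Centre of the bowl's inner floor, 10 mm above the table; inner radius 80 mm there, 105 mm at the rim, 55 mm higher.
- bracket_center (a point): Loose black printed bracket with two ear loops, 68 mm over the ears, 36 mm wide, 26 mm tall, about 60 g; centre of its body. Lies in a compartment of the carousel, about 82 mm from its axis.
- pulley_center (a point): Loose black printed flanged pulley, round, 64 mm across, 26 mm tall, about 60 g; its centre. Lies in another compartment and must stay in the carousel.
- dial (a joint): Turn of the speed dial, rad, clockwise from above positive: 0 = pointer at the long off mark (a stop), then a click (about 0.1 N m) every 20 degrees (0.3491 rad) up to mark 9 (3.14). Mark 4 is 1.396. Starts on mark 0, 1 or 2; let go between marks, it swings to the nearest one.
- dial_grip (a point): Centre of the dial's black bar grip on its upright axis, 79 mm above the table: 60 mm long along its own x (the white line on the top, at the -x end, is the pointer), 15 mm thick along its own y, 34 mm tall; the round skirt below it is 64 mm across, its top 16 mm below this point. The dial sits on a fixed grey box 150 x 140 mm, 50 mm tall, with ten black marks round the dial, the first (off) 26 mm long, the others 10 mm. The point turns with the dial.
- scraper: Bystander: spatula 200 mm long, lying beyond the dial box.
- driver: Bystander: screwdriver 180 mm long, lying.
- solvent: Bystander: white bottle, 60 mm across, 120 mm tall; origin under its foot.
- spool: Bystander: black filament spool lying flat, 150 mm across, 53 mm tall; origin under it.
- tape: Bystander: roll of tape lying flat, 90 mm across, 24 mm tall; origin under it.
- scissors: Bystander: scissors 190 mm long, lying.
- bracket: The same loose bracket's body; origin at the centre of its underside, 12 mm below its centre, z up out of the ringed top.
- clamp_center (a point): Loose black printed U-shaped clamp, 64 x 30 mm, 24 mm tall, about 50 g; its centre. Lies in another compartment and must stay in the carousel.
Mind the look-alikes: they are no part of the job. Leave any green look-alike of the part that bears dial alone.

How it is judged (in metres and radians):
On the way, in this order (a step that is already met when the one before it is completed fails the run):
1. the bracket's compartment is turned to the spout, cradle level ((value of joint carousel above 1.05 rad or value of joint carousel below -1.05 rad) and x of bracket_center in the frame of cradle_hinge between -0.045 and 0.045 m and y of bracket_center in the frame of cradle_hinge below 0.03 m and value of joint cradle below 0.05 rad), for 0.2 s.
2. the cradle is tipped with the bracket's compartment at the spout ((value of joint carousel above 1.05 rad or value of joint carousel below -1.05 rad) and value of joint cradle above 0.5 rad), for 0.1 s.
3. the bracket lies in the bowl and the cradle is level again (horizontal distance between bracket_center and bowl_center below 0.1 m and z of bracket_center in the frame of bowl_center below 0.05 m and value of joint cradle below 0.05 rad), for 0.2 s.
4. the dial stands on the fourth mark after off (value of joint dial between 1.27628 and 1.51628 rad), for 0.3 s.
At the end, for the whole second after the job is handed in: The bracket lies at rest in the bowl (within 100 mm of its axis and less than 50 mm above its floor), the cradle is level (below 0.05 rad), the dial rests on mark 4 (1.396 +- 0.12 rad) and pulley and clamp are still in the carousel (each within 150 mm of its grip) (all of step 3 and all of step 4 and linear speed of bracket below 0.02 m/s and velocity of joint dial between -0.05 and 0.05 rad/s and distance between each of pulley_center, clamp_center and carousel_grip below 0.15 m); the robot touches nothing.
It fails at once if the gripper touches the bracket (contact force between bracket and the fingers above 0.5 N).
It fails at once if pulley or clamp leaves the carousel (distance between any of pulley_center, clamp_center and carousel_grip above 0.2 m).
It fails at once if a bystander (scraper, screwdriver, bottle, spool, tape, scissors) is pushed more than 30 mm (distance of any of scraper, driver, solvent, spool, tape, scissors from where it was at the start of the episode above 0.03 m).
It also fails if it takes over 72 s, if anything falls off the work surface, if the arm or the gripper's body presses on something with over 40 N, if the wrist force passes 120 N, or if a joint passes its speed limit or range.

### The arm

A 6-joint arm with a two-finger parallel gripper is mounted at the origin on the work surface. World frame = base frame: x ahead of the robot, y to its left, z up, the work surface at z = 0. Lengths are in mm, angles in rad, forces in N, time in s.
With the tool pointing down it reaches from about 350 to 875 mm from the base axis. Payload 4.2 kg.
Tool frame: the origin (TCP) lies between the finger pads; the fingertips stand 14 mm ahead of it and the grasp point (between the pads) lies 5 mm behind it; z points along the fingers, y is the line along which they close (so a half turn about z gives the same grasp; the last joint's range is limited). The gripper opens to 85 mm and grips with 20 to 120 N. Pads are 22 mm wide; open, the fingers measure 114 mm over their backs; the gripper's body (76 mm by 85 mm) begins 54 mm behind the grasp point. The pads swing forward as they close: fully open they stand 13 mm farther back than shut.
Start: joints at [0.259, 0.385, 0.008, 0, -1.194, -0.259], TCP at [624.979, 0.025, 223.912] pointing down, gripper open.
Joint ranges: [-3.14, 3.14], [-1.21, 2.06], [-1.07, 1.41], [-3.16, 2.05], [-2.99, -0.16], [-3.1, 3.1]. Speed limits (rad/s): [2.79, 2.79, 3.14, 3.14, 3.14, 3.14].

### API

Orientations are given as a unit quaternion [x, y, z, w].
In Python, from bench import * gives the robot as it stands.
- The arm moves only by the tool carry_out, never from a script. Its argument "motion" is a list of rows, each a list of 7 numbers: the turn, a rotation vector about the tool's x, y, z in rad, then the shift along the tool's x, y, z in mm, then the opening, from -1 (shut) to 1 (fully open), so that 0 is half open. A call has 1 to 5 rows; each row is the pose to reach, as a shift and turn from the pose commanded when the call began, along the tool's axes at that moment; what a row does not reach only later rows make up. A row lasts 1/8 s, in which the tool goes at most 62.5 mm and 10.7 degrees, less where a joint would pass 70% of its speed; a pose out of reach is approached as far as the arm can. A call with a gripper value outside its range is refused whole. The fingers move at their own pace and stop on an object; the grip force is fixed at half the most. Time passes only in rows, so rows that repeat a pose let the fingers close. It gives the time, the measured TCP pose, the force, the opening and the grip force at its end, in the units of the state.
- read_state(): the state, without advancing time (a new reading comes with each control period).
- get_image(name): name is "scene" or "side" or "wrist"; returns a dict with "color" (384x512x3 uint8, blue, green, red), "mtx" (3x3 intrinsics, pixels), "k1" (the pictures are not rectified: a ray, as slopes to the right and down, at radius r is drawn at 1 + k1 r^2 times it, then the intrinsics apply), "position" and "orientation" of the camera in the world. Camera axes: x right, y down, z forward; pixel columns grow to the right and rows downward; lengths in mm; the calibration is good to about 2 mm. A picture is of the moment at which its call begins. There is no depth.
- job_done(): hands the job in; it is judged then, once.
The state is a dict: "clock": time; "joints": joint angles; "joint_vel": joint speeds; "joint_efforts": joint torques, N m; "position": TCP position; "ee_rot": TCP orientation; "contact_force": force on the tool from outside, world axes, zero at the start; "wrist_torque": the same for the moment, N m; "gripper_width": finger opening in mm; "grasp_force": force on a finger pad.
Only numpy, scipy, OpenCV 4.12 (cv2) and the standard library are available. Lean on these libraries where they do the work, as an engineer would, in place of code of your own. Each camera call takes 0.05 s, during which the arm holds its last target. There are 200 camera calls.

## Working session

There is one attempt and no reset: what is moved stays moved. The work goes in short steps, Python scripts to look and compute and a tool call to move; the robot and the scene stay as the last step left them, time stands still between calls to the robot, and variables do not carry over. Pictures are saved under pics/ and viewed, at most 12 in all, crops included, and the job is handed in when it is done.

Besides the shell and the picture viewer there is one more tool, called after "Emit:" as name(argument=value, ...) on one line, values as JSON. carry_out: Moves the arm, as the interface text tells. Its arguments: {"type":"object","properties":{"motion":{"type":"array"}},"required":["motion"]}

```bash
mkdir -p pics
cat > h.py <<'E'
from bench import *
import numpy as np, cv2
from scipy.spatial.transform import Rotation as R
def ray(im,u,v):
    K=im["mtx"]; K=np.array(K); d=cv2.undistortPoints(np.array([[[u,v]]],float),K,np.array([im["k1"],0,0,0,0.]))[0,0]
    return np.array(im["position"]),R.from_quat(im["orientation"]).apply([d[0],d[1],1])
def onz(im,u,v,z):
    p,d=ray(im,u,v); return p+d*(z-p[2])/d[2]
def pix(im,P):
    Rm=R.from_quat(im["orientation"]).inv(); c=Rm.apply(np.array(P,float)-im["position"]); x,y=c[:2]/c[2]; s=1+im["k1"]*(x*x+y*y)
    K=np.array(im["mtx"]); return np.array([K[0,0]*x*s+K[0,2],K[1,1]*y*s+K[1,2]])
E
python3 - <<'E'
from h import *
import pickle
ims={n:get_image(n) for n in ("scene","side","wrist")}
pickle.dump(ims,open("i0.pkl","wb"))
for n in ims: cv2.imwrite(f"pics/{n}0.png",ims[n]["color"]); print(n,ims[n]["position"],ims[n]["orientation"],ims[n]["k1"])
cv2.imwrite("pics/sc0.png",cv2.resize(ims["scene"]["color"],(800,600)))
cv2.imwrite("pics/sd0.png",cv2.resize(ims["side"]["color"],(800,600)))
print(read_state())
E
```

```text
scene [1163.5269509  1066.26183627 1078.7733606 ] [ 0.21453623  0.86057956 -0.44864225 -0.10998708] 0.05480777546686136
side [  31.23181309  996.31526336 1101.55481555] [-0.19260626  0.88268561 -0.41887153  0.09118982] -0.190797013794008
wrist [625.23733413 -83.90556558 374.26440972] [-1.63799201e-04  9.86288533e-01  1.65027489e-01 -9.11400967e-04] 0.0067113501946138385
{'clock': 0.15, 'joints': array([ 2.58614734e-01,  3.85367859e-01,  6.93449468e-03, -3.14342484e-04,
       -1.19398148e+00, -2.58576432e-01]), 'joint_vel': array([-3.47242549e-04, -2.96971416e-03,  2.95206152e-03,  8.57158343e-05,
        1.31902336e-03, -6.31020038e-04]), 'joint_efforts': array([-6.03353892e-04, -3.92678475e+01,  1.88581592e+01,  4.18858320e+00,
       -3.39302780e-03,  5.70479813e-06]), 'position': array([6.24554745e+02, 1.42894503e-02, 2.23083697e+02]), 'ee_rot': array([-7.07079106e-01,  7.07133977e-01,  5.33161051e-04, -6.26083194e-04]), 'contact_force': array([-0.69837974, -0.17407057, -0.22718656]), 'wrist_torque': array([-0.01025506, -0.00517297, -0.06658553]), 'grasp_force': 0.0, 'gripper_width': 85.3560998525717}
```

View pics/sc0.png

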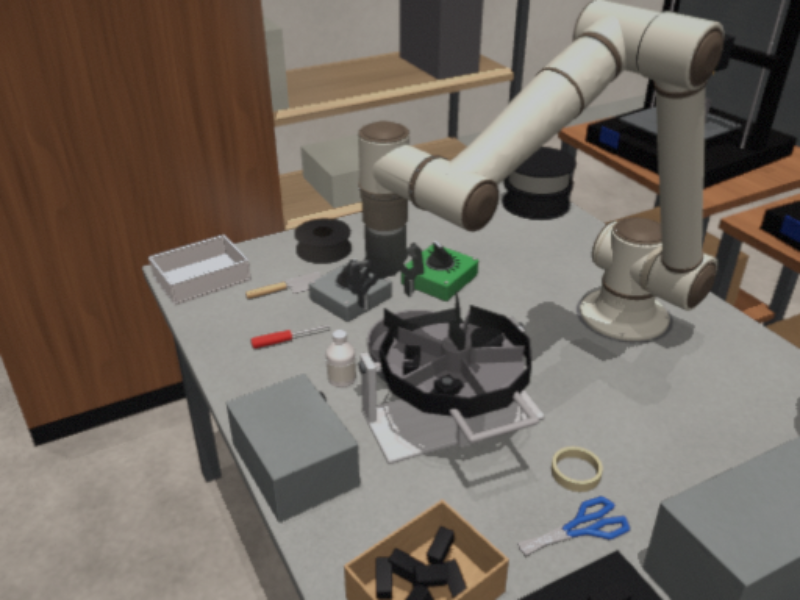

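View pics/sd0.png

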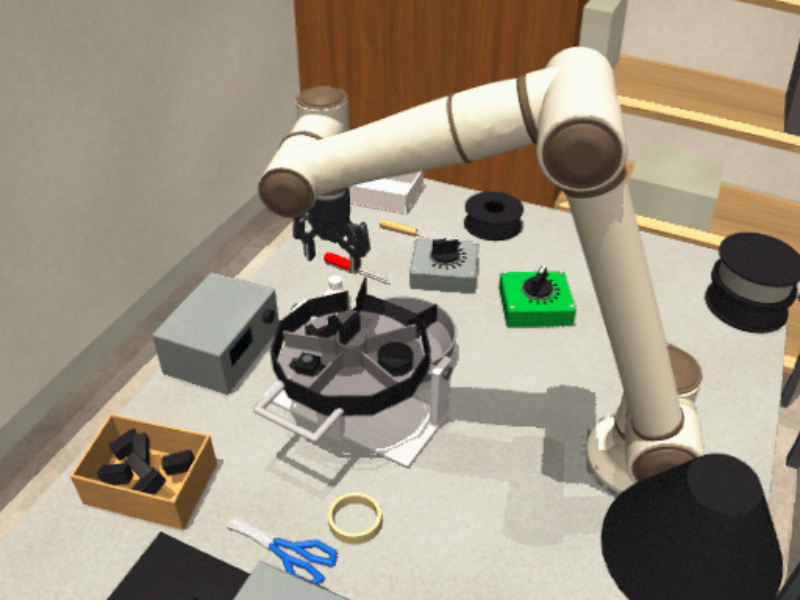

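The scene shows the grey dial box at (350,290), the green look-alike box at (440,270), the carousel at (457,355) and the handle at (500,425). The side view shows the grey dial at (445,260), the green one at (537,298), the carousel at (350,345) and the handle at (300,420). I'll choose the grey box and check it in close crops.

Run:
```python
from h import *
import pickle
ims=pickle.load(open("i0.pkl","rb"))
s=ims["side"]["color"][135:310,150:320]; c=ims["scene"]["color"][155:310,190:360]
a=cv2.resize(s,None,fx=2.35,fy=2.35,interpolation=cv2.INTER_CUBIC); b=cv2.resize(c,None,fx=2.35,fy=2.35,interpolation=cv2.INTER_CUBIC)
o=np.zeros((600,800,3),np.uint8); o[:a.shape[0],:a.shape[1]]=a; o[:b.shape[0],400:400+b.shape[1]]=b[:,:400]
o=cv2.convertScaleAbs(o,alpha=1.6,beta=20)
w=cv2.resize(ims["wrist"]["color"],(230,172));o[420:592,0:230]=w
cv2.imwrite("pics/c1.png",o)
for n,pts in dict(side=[((313,437),141),((342,413),141),((256,408),141),((287,387),141),((350,332),204),((445,248),79),((446,375),150)],scene=[((465,437),141),((540,410),141),((457,355),140),((370,360),150),((355,270),79)]).items():
  for (u,v),z in pts: print(n,u,v,onz(ims[n],u*.64,v*.64,z).round())
```

```text
side 313 437 [500. 307. 141.]
side 342 413 [482. 240. 141.]
side 256 408 [619. 292. 141.]
side 287 387 [597. 227. 141.]
side 350 332 [529. 115. 204.]
side 445 248 [ 534. -353.   79.]
side 446 375 [355.  92. 150.]
scene 465 437 [624. 287. 141.]
scene 540 410 [474. 292. 141.]
scene 457 355 [521.  93. 140.]
scene 370 360 [680.  39. 150.]
scene 355 270 [ 525. -358.   79.]
```

View pics/c1.png

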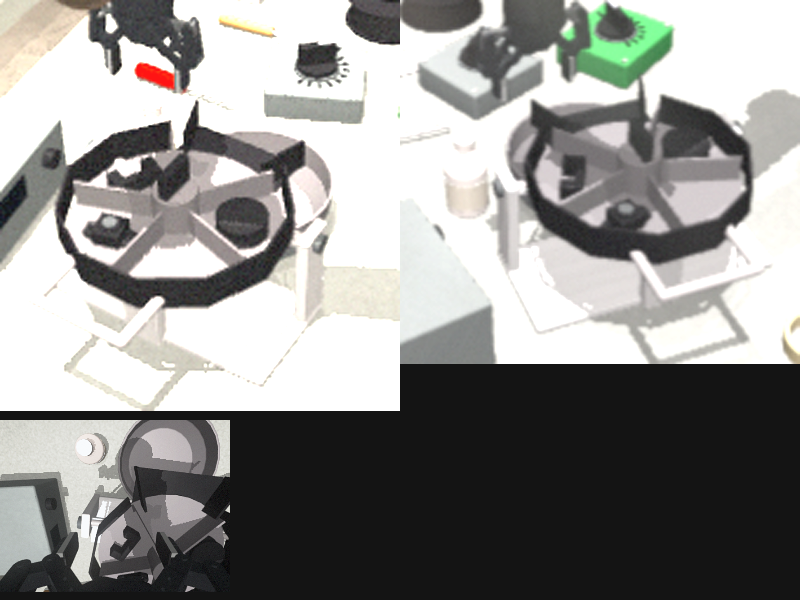

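The crops settle the look-alikes. In the side crop, (240,220) is the round pulley, (130,172) is the U-shaped clamp (also in the wrist view), and (108,228) is the ringed part, so the bracket. It lies second counter-clockwise from the spout, which means two clicks clockwise. For the dial, the grey box at side (318,70) is ours and the green one is left alone. The feeder is near (528,113) with yaw about -0.15, so I'm moving above the grip to look.

Emit:
carry_out(motion=[[0, 0, 0.05, -20, 15, -46, 0.2], [0, 0, 0.1, -65, 55, -60, 0.2], [0, 0, 0.15, -113, 97, -60, 0.2], [0, 0, 0.15, -113, 97, -60, 0.2], [0, 0, 0.15, -113, 97, -60, 0.2]])

```text
clock: 0.78
position: [527.9, 113.2, 283.9]
ee_rot: [-0.653, 0.758, -0.0, -0.0]
contact_force: [0.3, 0.7, 0.1]
gripper_width: 51.2
grasp_force: 0.0
```

Run:
```python
from h import *
import pickle
ims={n:get_image(n) for n in ("scene","side","wrist")}
pickle.dump(ims,open("i1.pkl","wb"))
s=read_state(); print(s["position"],s["joints"],R.from_quat(s["ee_rot"]).as_matrix().round(3))
o=np.zeros((600,800,3),np.uint8)
w=cv2.resize(ims["wrist"]["color"],(480,360),interpolation=cv2.INTER_CUBIC); o[:360,:480]=w
d=cv2.resize(ims["side"]["color"][140:200,250:320],(320,274),interpolation=cv2.INTER_CUBIC); o[:274,480:]=d
d=cv2.resize(ims["scene"]["color"][150:205,185:265],(320,220),interpolation=cv2.INTER_CUBIC); o[280:500,480:]=d
cv2.imwrite("pics/c2.png",cv2.convertScaleAbs(o,alpha=1.4,beta=15))
```

```text
[528.5641318  112.20066273 283.39423941] [ 5.09435115e-01  2.02705729e-01 -9.92784363e-02  6.49400727e-05
 -1.26971735e+00 -6.61074070e-01] [[-0.151 -0.989 -0.001]
 [-0.989  0.151 -0.   ]
 [ 0.001  0.001 -1.   ]]
```

View pics/c2.png

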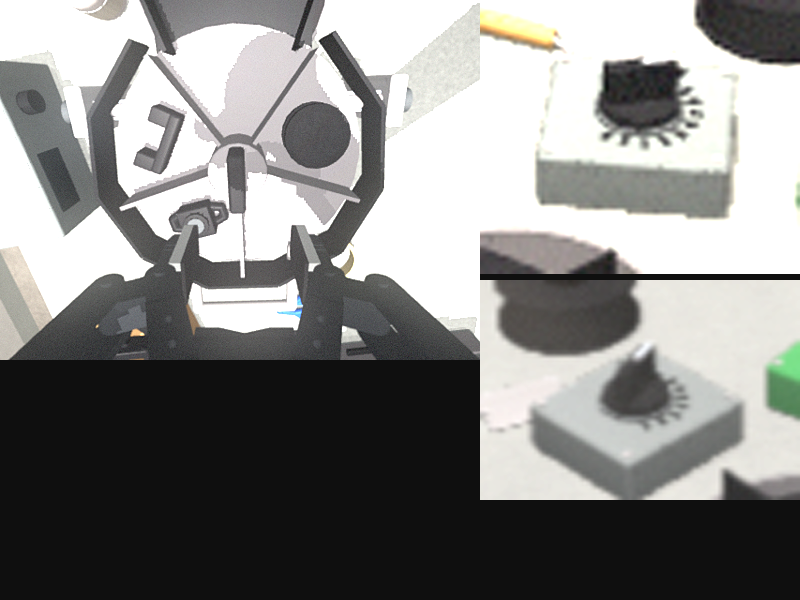

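The wrist view shows the bar grip from (237,150) to (237,212), upright in the picture, with clamp (158,138), pulley (315,135) and bracket (200,215). The pointer on the grey dial's grip points away at the scene crop's (645,350).

Run:
```python
from h import *
import pickle
im=pickle.load(open("i1.pkl","rb"))["wrist"]; k=512/480
for z in (222,186):
  print(z,[onz(im,237*k,v*k,z).round(1) for v in (148,178,212)])
print("hub c 186",onz(im,238*k,165*k,186).round(1))
for nm,u,v,z in [("br",197,216,150),("cl",158,138,150),("pu",316,134,160),("postL",88,105,150),("postR",400,93,150),("handleL",200,297,141),("handleR",300,292,141)]: print(nm,onz(im,u*k,v*k,z).round(1))
c=np.array([528,113,0]); 
for yaw in (-.15,): 
  for p in ([0,25,222],[0,-25,222],[-60,195,141],[60,195,141],[-156,-55,150],[156,-55,150]):
    P=R.from_rotvec([0,0,yaw]).apply(p)+c; print(p,P.round(),(pix(im,P)/k).round(1))
```

```text
222 [array([529.1,  77.2, 222. ]), array([532.9, 101.2, 222. ]), array([537.6, 130.5, 222. ])]
186 [array([531.3,  85.3, 186. ]), array([535.7, 113.3, 186. ]), array([541.2, 147.6, 186. ])]
hub c 186 [532.8 101.1 186. ]
br [589.5 162.9 150. ]
cl [610.7  71.3 150. ]
pu [454.8  89.  160. ]
postL [669.9  29.6 150. ]
postR [370.3  63.7 150. ]
handleL [611.2 280.  141. ]
handleR [484.4 291.3 141. ]
[0, 25, 222] [532. 138. 222.] [245.3 218.8]
[0, -25, 222] [524.  88. 222.] [245.4 160.9]
[-60, 195, 141] [498. 315. 141.] [291.2 307.9]
[60, 195, 141] [616. 297. 141.] [198.6 307.9]
[-156, -55, 150] [366.  82. 150.] [404.4 111.4]
[156, -55, 150] [674.  35. 150.] [ 85.8 111.5]
```

Emit:
carry_out(motion=[[0, 0, 0, 7, -6, 30, 0.2], [0, 0, 0, 7, -6, 77, 0.2], [0, 0, 0, 7, -6, 77, -0.5], [0, 0, 0, 7, -6, 77, -1], [0, 0, 0, 7, -6, 77, -1]])

```text
clock: 1.55
position: [534.0, 105.0, 208.7]
ee_rot: [-0.652, 0.758, -0.001, 0.001]
contact_force: [1.7, -2.6, -1.0]
gripper_width: 11.3
grasp_force: 60.6
```

Run:
```python
from h import *
s=read_state(); print(s["position"],s["joints"],s["gripper_width"],s["grasp_force"],s["contact_force"],s["wrist_torque"])
```

```text
[534.03390834 105.03571315 208.68428056] [ 0.49284018  0.25819473 -0.21750084  0.00122544 -1.0922254  -0.64356578] 11.257374678350098 60.61971187591553 [ 1.6969064  -2.63766617 -0.98625277] [-0.62294438 -0.31563588 -0.02785321]
```

Emit:
carry_out(motion=[[0, 0, 0.15, 0, 0, 0, -1], [0, 0, 0.3, 0, 0, 0, -1], [0, 0, 0.46, 0, 0, 0, -1], [0, 0, 0.62, 0, 0, 0, -1], [0, 0, 0.78, 0, 0, 0, -1]])

```text
clock: 2.17
position: [532.4, 105.9, 208.7]
ee_rot: [-0.312, 0.95, 0.001, 0.001]
contact_force: [-3.9, 2.3, 1.9]
gripper_width: 11.6
grasp_force: 61.0
```

Emit:
carry_out(motion=[[0, 0, 0.16, 0, 0, 0, -1], [0, 0, 0.32, 0, 0, 0, -1], [0, 0, 0.48, 0, 0, 0, -1], [0, 0, 0.64, 0, 0, 0, -1], [0, 0, 0.8, 0, 0, 0, -1]])

```text
clock: 2.8
position: [531.9, 107.6, 208.7]
ee_rot: [0.081, 0.997, 0.002, -0.0]
contact_force: [-7.5, 7.8, 4.2]
gripper_width: 11.5
grasp_force: 61.3
```

Emit:
carry_out(motion=[[0, 0, 0.16, 0, 0, 0, -1], [0, 0, 0.32, 0, 0, 0, -1], [0, 0, 0.48, 0, 0, 0, -1], [0, 0, 0.64, 0, 0, 0, -1], [0, 0, 0.8, 0, 0, 0, -1]])

```text
clock: 3.42
position: [532.9, 108.5, 209.3]
ee_rot: [0.463, 0.886, 0.003, -0.0]
contact_force: [-5.3, 9.6, 3.5]
gripper_width: 11.5
grasp_force: 61.2
```

Run:
```python
from h import *
s=read_state(); print(s["position"],s["joints"],s["gripper_width"],s["grasp_force"],s["contact_force"],s["wrist_torque"])
```

```text
[532.87935572 108.45831674 209.29061218] [ 0.49659151  0.25639356 -0.21614288 -0.0047086  -1.09270451 -3.0290915 ] 11.473689007300463 61.24083638191223 [-5.34356842  9.61920531  3.52093983] [ 2.70560466  1.77071286 -0.05973116]
```

Emit:
carry_out(motion=[[0, 0, 0, 0, 0, 0, 0], [0, 0, 0, 0, 0, 0, 0.2], [0, 0, 0, 0, 0, -30, 0.2], [0, 0, 0, 0, 0, -85, 0.2], [0, 0, 0, 0, 0, -85, 0.2]])

```text
clock: 4.05
position: [535.5, 105.5, 297.6]
ee_rot: [0.461, 0.887, 0.004, 0.004]
contact_force: [-0.5, 0.4, 0.1]
gripper_width: 51.1
grasp_force: 0.0
```

Run:
```python
from h import *
import pickle
ims={n:get_image(n) for n in ("scene","side","wrist")}
pickle.dump(ims,open("i2.pkl","wb"))
s=read_state(); print(s["position"],s["joints"],R.from_quat(s["ee_rot"]).as_matrix().round(3))
o=np.zeros((600,800,3),np.uint8)
w=cv2.resize(ims["wrist"]["color"],(480,360),interpolation=cv2.INTER_CUBIC); o[:360,:480]=w
d=cv2.resize(ims["side"]["color"][170:300,150:300],(320,277),interpolation=cv2.INTER_CUBIC); o[:277,480:]=d
d=cv2.resize(ims["scene"]["color"][180:310,210:370],(320,260),interpolation=cv2.INTER_CUBIC); o[280:540,480:]=d
cv2.imwrite("pics/c3.png",cv2.convertScaleAbs(o,alpha=1.3,beta=10))
```

```text
[532.52492685 104.9085757  291.50559373] [ 4.93119978e-01  2.02780326e-01 -7.89164144e-02 -4.26494748e-04
 -1.28969536e+00 -3.02313797e+00] [[-0.574  0.819 -0.001]
 [ 0.819  0.574  0.   ]
 [ 0.    -0.001 -1.   ]]
```

View pics/c3.png

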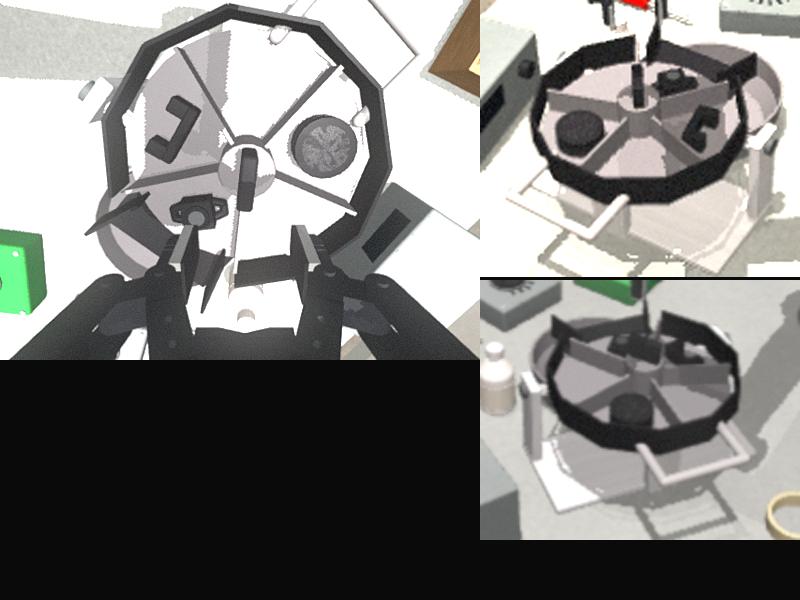

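The wrist view shows the bracket (197,212) near the spout plates (118,213) and (213,280), clamp (172,128), pulley (322,146). The handle is clear in side (575,215) and scene (700,460). Next I'll check whether the carousel settled in its detent.

Run:
```python
from h import *
import pickle
k=512/480
def go(f,ends,gr):
  im=pickle.load(open(f,"rb"))["wrist"]
  c=onz(im,gr[0]*k,gr[1]*k,186); print("hub",c.round(1))
  for e in ends:
    P=onz(im,e[0]*k,e[1]*k,171); d=(P-[533,105,171])[:2]; print(e,P.round(),np.degrees(np.arctan2(d[1],d[0])).round(1),np.linalg.norm(d).round())
go("i1.pkl",[(155,57),(312,57),(357,200),(124,206),(241,272)],(238,165))
go("i2.pkl",[(180,50),(335,69),(355,212),(128,189),(232,262)],(245,166))
im=pickle.load(open("i2.pkl","rb"))["wrist"]
for nm,e,z in (("br",(197,216),155),("plate",(120,213),200),("plate",(213,280),200),("postTop",(90,92),150)): 
  P=onz(im,e[0]*k,e[1]*k,z); q=R.from_rotvec([0,0,.13]).apply(P-[526,50,0]); print(nm,P.round(),"hinge",q.round())
# handle from side+scene
ims=pickle.load(open("i2.pkl","rb"))
fs=(150/320,160/320)
S=[(511,192),(602,232)];C=[(655,478),(748,456)]
for a,b in zip(S[::-1],C[::-1]): pass
for nm,a,b in (("+x",S[0],C[0]),("-x",S[1],C[1])):
  ua=(150+(a[0]-480)*fs[0],170+a[1]*130/277); ub=(210+(b[0]-480)*fs[1],180+(b[1]-280)*.5)
  p1,d1=ray(ims["side"],*ua);p2,d2=ray(ims["scene"],*ub)
  A=np.array([d1,-d2]).T; t=np.linalg.lstsq(A,p2-p1,rcond=None)[0]; print(nm,(p1+t[0]*d1).round(1),(p2+t[1]*d2).round(1), onz(ims["side"],*ua,141).round(),onz(ims["scene"],*ub,141).round())
```

```text
hub [532.8 101.1 186. ]
(155, 57) [589.  -0. 171.] -62.0 119.0
(312, 57) [456.  20. 171.] -132.1 115.0
(357, 200) [421. 160. 171.] 154.0 125.0
(124, 206) [655. 131. 171.] 12.0 125.0
(241, 272) [550. 228. 171.] 82.2 124.0
hub [530.5 111.4 186. ]
(180, 50) [425. 162. 171.] 152.2 122.0
(335, 69) [547. 228. 171.] 83.5 124.0
(355, 212) [658. 133. 171.] 12.7 128.0
(128, 189) [449.  18. 171.] -134.2 121.0
(232, 262) [586.   7. 171.] -61.5 112.0
br [526.  25. 155.] hinge [  3. -25. 155.]
plate [458.   9. 200.] hinge [-62. -50. 200.]
plate [572.  -5. 200.] hinge [ 53. -49. 200.]
postTop [368.  77. 150.] hinge [-161.    6.  150.]
+x [621.9 285.2 137.2] [622.1 282.7 139.1] [620. 288. 141.] [623. 284. 141.]
-x [486.5 295.7 139.6] [486.  302.4 134.5] [486. 297. 141.] [491. 308. 141.]
```

Emit:
carry_out(motion=[[0, 0, -0.17, 30, 27, 0, 0.2], [0, 0, -0.34, 70, 60, 0, 0.2], [0, 0, -0.51, 110, 95, 20, 0.2], [0, 0, -0.68, 144, 130, 45, 0.2], [0, 0, -0.834, 144, 130, 61, 0.2]])

```text
clock: 4.82
position: [555.8, 300.1, 226.6]
ee_rot: [0.058, 0.998, -0.002, -0.002]
contact_force: [-0.5, -0.5, -1.2]
gripper_width: 51.0
grasp_force: 0.0
```

Run:
```python
from h import *
import pickle
im=get_image("wrist"); ims={n:get_image(n) for n in ("scene","side")}; ims["wrist"]=im
pickle.dump(ims,open("i3.pkl","wb"))
s=read_state(); print(s["position"],s["joints"],R.from_quat(s["ee_rot"]).as_matrix().round(3))
o=np.zeros((600,800,3),np.uint8)
o[:384,:512]=im["color"]
for P in ([556,297,141],[496.5,304.5,141],[615.5,289.5,141]): cv2.circle(o,tuple(int(a) for a in pix(im,P)),3,(0,0,255),1); print(pix(im,P))
cv2.imwrite("pics/c4.png",o[:384,:512])
```

```text
[555.8642891  297.22421158 228.53424653] [ 7.47356374e-01  3.93456557e-01  3.31471656e-02  4.06345966e-05
 -1.21555692e+00 -2.44531412e+00] [[-0.992  0.127 -0.004]
 [ 0.127  0.992 -0.003]
 [ 0.003 -0.004 -1.   ]]
[256.88037009 192.84922071]
[257.32640117 119.0026828 ]
[256.4958501  256.14513891]
```

View pics/c4.png

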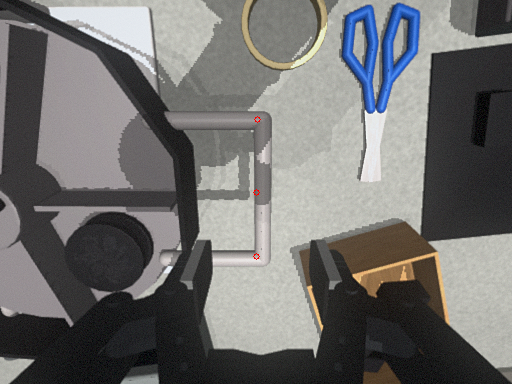

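The wrist view shows the handle bar running vertically from (262,120) to (262,258). My estimate is about 5 px (4 mm) short in y, so I'm correcting that and descending.

Emit:
carry_out(motion=[[0, 0, 0, 0, 4, 45, 0.2], [0, 0, 0, 0, 4, 92, 0.2], [0, 0, 0, 0, 4, 92, -0.5], [0, 0, 0, 0, 4, 92, -1], [0, 0, 0, 0, 4, 92, -1]])

```text
clock: 5.6
position: [558.5, 302.4, 141.9]
ee_rot: [0.063, 0.998, 0.002, 0.002]
contact_force: [0.2, 0.5, 0.4]
gripper_width: 0.3
grasp_force: 0.0
```

Run:
```python
from h import *
s=read_state(); print(s["position"],s["gripper_width"],s["grasp_force"],s["contact_force"],s["wrist_torque"])
for t in (.15,.3,.45,.6,.75,.9): print(t,(250*np.cos(t)-6*np.sin(t)-250).round(1),(-6+250*np.sin(t)+6*np.cos(t)).round(1))
```

```text
[558.53595142 302.44471139 141.89968262] 0.28421986551081097 0.0 [0.15358387 0.5359512  0.37125204] [ 0.00659603 -0.02706381 -0.00740616]
0.15 -3.7 37.3
0.3 -12.9 73.6
0.45 -27.5 108.1
0.6 -47.1 140.1
0.75 -71.2 168.8
0.9 -99.3 193.6
```

The grip closed on nothing, so I'm taking a look.

Run:
```python
from h import *
import pickle
ims={n:get_image(n) for n in ("scene","side","wrist")}
pickle.dump(ims,open("i4.pkl","wb"))
s=read_state(); print(s["position"],s["joints"])
o=np.zeros((600,800,3),np.uint8)
o[:300,:400]=cv2.resize(ims["wrist"]["color"],(400,300))
for i,n in enumerate(("side","scene")):
  im=ims[n]; u,v=pix(im,s["position"]).astype(int); print(n,u,v)
  c=im["color"][v-50:v+50,u-65:u+65].copy(); o[300*i:300*i+300,400:790]=cv2.resize(c,(390,300),interpolation=cv2.INTER_CUBIC)
cv2.imwrite("pics/c5.png",o)
```

```text
[557.74001603 302.15635311 140.62697468] [ 7.51246071e-01  4.64419104e-01 -8.41969597e-02  2.22467117e-04
 -1.01917771e+00 -2.44758789e+00]
side 181 271
scene 322 275
```

View pics/c5.png

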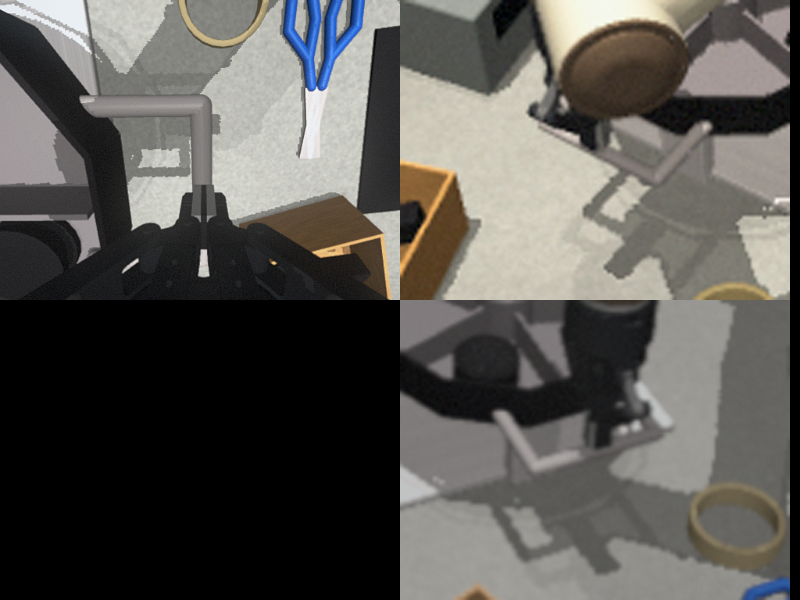

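The wrist view shows the closed fingertips at (203,190) in line with the bar and hiding it, with the bar's corner at (202,104). I'll triangulate the bar from the two wrist views.

Run:
```python
from h import *
import pickle
I3=pickle.load(open("i3.pkl","rb"));I4=pickle.load(open("i4.pkl","rb"))
def tri(L):
  A=np.zeros((3,3));b=np.zeros(3)
  for im,u,v in L:
    p,d=ray(im,u,v); d/=np.linalg.norm(d); M=np.eye(3)-np.outer(d,d); A+=M;b+=M@p
  x=np.linalg.solve(A,b); return x.round(1),[(pix(im,x)-[u,v]).round(1) for im,u,v in L]
print(tri([(I3["wrist"],262,120),(I4["wrist"],258.6,133)]))
# bar -x corner in all
print(tri([(I3["wrist"],262,120),(I4["wrist"],258.6,133),(I4["side"],181-65+(655-400)/3,271-50+178/3),(I4["scene"],322-65+(537-400)/3,275-50+(468-300)/3)]))
p=read_state()["position"]
for dz in (0,-14): print("tcp+",dz,[(n,pix(I4[n],p+[0,0,dz]).round()) for n in I4])
for z in (141,125): print(z,onz(I4["wrist"],258.6,133,z),onz(I3["wrist"],262,120,z))
```

```text
(array([499.4, 308.3, 125.5]), [array([0.7, 0.1]), array([-1. , -0.1])])
(array([528.5, 282.9,  80.9]), [array([-21.6,  28.2]), array([-30.4,  35.2]), array([-3.9,  4.6]), array([22.7,  1.9])])
tcp+ 0 [('scene', array([322., 275.])), ('side', array([182., 271.])), ('wrist', array([260., 242.]))]
tcp+ -14 [('scene', array([322., 279.])), ('side', array([182., 275.])), ('wrist', array([260., 230.]))]
141 [497.18284555 309.24167391 141.        ] [497.65529897 307.97000087 141.        ]
125 [499.58377732 308.87995758 125.        ] [499.2968961  307.79088749 125.        ]
```

Run:
```python
from h import *
import pickle
I=pickle.load(open("i4.pkl","rb"))
o=np.zeros((600,800,3),np.uint8)
f=lambda n,u,v,w,h,W,H:cv2.convertScaleAbs(cv2.resize(I[n]["color"][v:v+h,u:u+w],(W,H),interpolation=cv2.INTER_CUBIC),alpha=1.8,beta=25)
o[:600,:400]=f("wrist",190,180,130,195,400,600)
o[:300,400:]=f("side",150,240,80,60,400,300)
o[300:,400:]=f("scene",285,240,80,60,400,300)
cv2.imwrite("pics/c6.png",o)
```

```text
(no output)
```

View pics/c6.png

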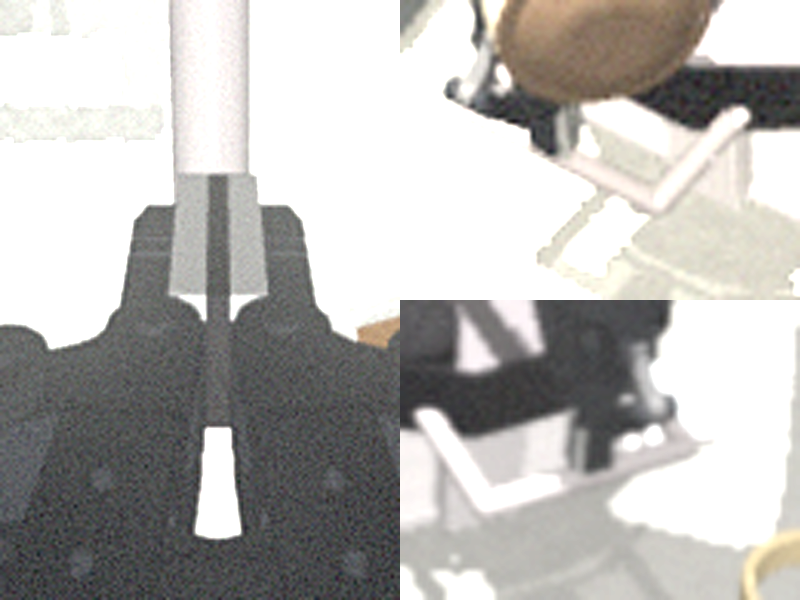

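The close crop shows the pads shut above the bar: the bar is visible through the slit, and the fingertips at side (182,271) sit just over it. I'm opening, going 22 mm lower and closing again.

Emit:
carry_out(motion=[[0, 0, 0, 0, 0, -20, 0.2], [0, 0, 0, 0, 0, -20, 0.2], [0, 0, 0, 0, 0, 10, 0.2], [0, 0, 0, 0, 0, 20, 0.2], [0, 0, 0, 0, 0, 20, 0.2]])

```text
clock: 6.38
position: [556.9, 301.5, 118.2]
ee_rot: [0.062, 0.998, -0.001, -0.0]
contact_force: [-0.3, -0.7, -0.0]
gripper_width: 51.5
grasp_force: 0.0
```

Emit:
carry_out(motion=[[0, 0, 0, 0, 0, 0, -0.3], [0, 0, 0, 0, 0, 0, -1], [0, 0, 0, 0, 0, 0, -1], [0, 0, 0, 0, 0, 0, -1]])

```text
clock: 6.88
position: [557.2, 301.2, 119.6]
ee_rot: [0.062, 0.998, -0.0, 0.0]
contact_force: [-0.9, -3.0, 3.8]
gripper_width: 11.9
grasp_force: 58.6
```

Run:
```python
from h import *
s=read_state(); print(s["position"],s["gripper_width"],s["grasp_force"],s["contact_force"],s["wrist_torque"], R.from_quat(s["ee_rot"]).as_matrix().round(3))
```

```text
[557.24133445 301.15061663 119.60623781] 11.860769421678425 58.6170369386673 [-0.89524917 -2.99688184  3.75518123] [-0.85862827  0.17436191  0.16693693] [[-0.992  0.125  0.   ]
 [ 0.125  0.992 -0.001]
 [-0.    -0.001 -1.   ]]
```

Gripped. Now lifting along the arc.

Emit:
carry_out(motion=[[0, 0, 0, 0, -2, -25, -1], [0, 0, 0, 0, -6, -49.5, -1], [0, 0, 0, 0, -13, -73.5, -1], [0, 0, 0, 0, -22, -97, -1], [0, 0, 0, 0, -33.5, -119, -1]])

```text
clock: 7.5
position: [553.7, 270.1, 237.9]
ee_rot: [0.063, 0.998, 0.002, 0.001]
contact_force: [3.4, 2.5, -1.6]
gripper_width: 11.5
grasp_force: 58.4
```

Emit:
carry_out(motion=[[0, 0, 0, 0, -13.5, -21, -1], [0, 0, 0, 0, -29, -40.5, -1], [0, 0, 0, 0, -46.5, -58.5, -1], [0, 0, 0, 0, -62, -71.5, -1], [0, 0, 0, 0, -62, -71.5, -1]])

```text
clock: 8.12
position: [546.9, 210.2, 312.4]
ee_rot: [0.062, 0.998, 0.005, 0.004]
contact_force: [-0.9, 9.6, 6.5]
gripper_width: 11.9
grasp_force: 59.7
```

Emit:
carry_out(motion=[[0, 0, 0, 0, 0, 0, -1], [0, 0, 0, 0, 0, 0, -1], [0, 0, 0, 0, 0, 0, -1], [0, 0, 0, 0, 0, 0, -1], [0, 0, 0, 0, 0, 0, -1]])

```text
clock: 8.75
position: [547.0, 211.5, 311.3]
ee_rot: [0.062, 0.998, 0.005, 0.004]
contact_force: [-0.6, 8.8, 6.2]
gripper_width: 11.4
grasp_force: 59.7
```

Run:
```python
from h import *
import pickle
ims={n:get_image(n) for n in ("scene","side")}
pickle.dump(ims,open("i5.pkl","wb"))
s=read_state(); print(s["position"],s["gripper_width"],s["grasp_force"],s["contact_force"])
o=np.zeros((600,800,3),np.uint8)
o[:,:400]=cv2.resize(ims["side"]["color"][130:290,190:300],(400,600),interpolation=cv2.INTER_CUBIC)
o[:,400:]=cv2.resize(ims["scene"]["color"][150:310,210:320],(400,600),interpolation=cv2.INTER_CUBIC)
cv2.imwrite("pics/c7.png",cv2.convertScaleAbs(o,alpha=1.3,beta=15))
```

```text
[547.01751565 211.49121839 311.35944702] 11.452852923762737 59.682846665382385 [-0.62455092  7.86542897  6.77316018]
```

View pics/c7.png

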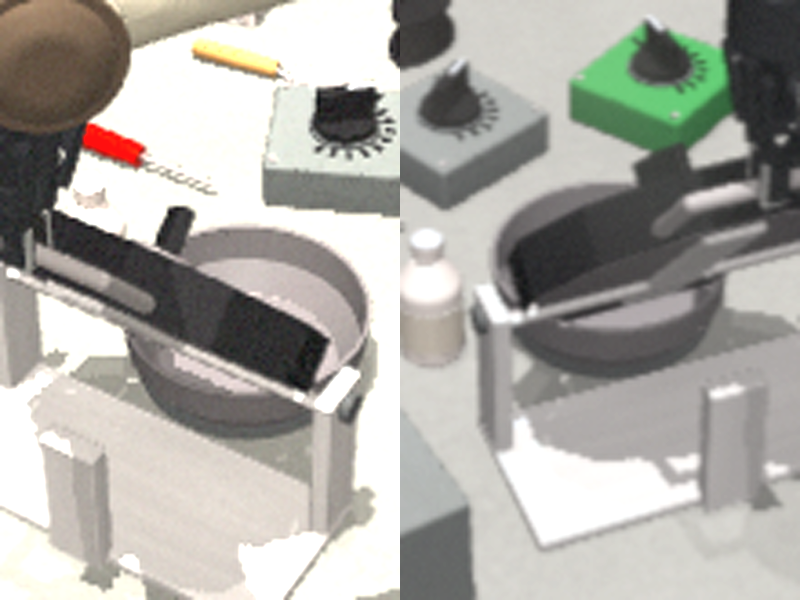

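The cradle is well tipped, with the spout down over the bowl (side 270,280). The grey dial is unobstructed at side (345,120). Bringing the cradle back down.

Emit:
carry_out(motion=[[0, 0, 0, 0, 0, 0, -1], [0, 0, 0, 0, 15.5, 13, -1], [0, 0, 0, 0, 33, 31, -1], [0, 0, 0, 0, 48.5, 50.5, -1], [0, 0, 0, 0, 62, 71.5, -1]])

```text
clock: 9.48
position: [553.7, 270.4, 237.7]
ee_rot: [0.062, 0.998, 0.001, 0.001]
contact_force: [2.1, 3.3, -0.8]
gripper_width: 11.6
grasp_force: 61.7
```

Emit:
carry_out(motion=[[0, 0, 0, 0, 11.5, 22, -1], [0, 0, 0, 0, 20.5, 45.5, -1], [0, 0, 0, 0, 27.5, 69.5, -1], [0, 0, 0, 0, 31.5, 94, -1], [0, 0, 0, 0, 33, 107, -1]])

```text
clock: 10.1
position: [557.1, 300.9, 128.9]
ee_rot: [0.062, 0.998, -0.001, -0.0]
contact_force: [2.8, -2.3, -1.3]
gripper_width: 11.3
grasp_force: 61.2
```

Emit:
carry_out(motion=[[0, 0, 0, 0, 0.5, 8, -1], [0, 0, 0, 0, 0.5, 12, -1], [0, 0, 0, 0, 0.5, 12, 0.2], [0, 0, 0, 0, 0.5, 12, 0.2], [0, 0, 0, 0, 0.5, 12, 0.2]])

```text
clock: 10.72
position: [556.8, 301.7, 118.6]
ee_rot: [0.063, 0.998, -0.0, -0.0]
contact_force: [0.7, -0.9, -0.8]
gripper_width: 51.4
grasp_force: 0.0
```

Emit:
carry_out(motion=[[0, 0, 0, 0, 0, -40, 0.2], [0, 0, 0, 0, 0, -100, 0.2], [0, 0, 0, 0, 0, -160, 0.2], [0, 0, 0, 0, 0, -180, 0.2]])

```text
clock: 11.22
position: [558.3, 302.4, 304.0]
ee_rot: [0.063, 0.998, 0.003, 0.003]
contact_force: [1.1, 0.4, -0.8]
gripper_width: 51.1
grasp_force: 0.0
```

Run:
```python
from h import *
import pickle
ims={n:get_image(n) for n in ("scene","side")}
pickle.dump(ims,open("i6.pkl","wb"))
s=read_state(); print(s["clock"],s["position"],s["joints"],s["gripper_width"],R.from_quat(s["ee_rot"]).as_matrix().round(3))
# bowl & dial: box top corners from masks
for n,c in (("side",(345,120)),("scene",(450,105))):
  im=ims[n]; 
  u=(190 if n=="side" else 210)+(c[0]-(0 if n=="side" else 400))*110/400; v=(130 if n=="side" else 150)+c[1]*160/600
  print(n,u,v,onz(im,u,v,79).round())
print([ (n,[pix(ims[n],[532,-360,79]).round()]) for n in ims])
```

```text
11.325 [558.02813811 302.37555782 302.10060095] [ 7.51296802e-01  3.59203640e-01  1.62784946e-01  4.19712331e-04
 -1.36806575e+00 -2.44738633e+00] 51.42212044550331 [[-0.992  0.125  0.005]
 [ 0.125  0.992  0.004]
 [-0.004  0.005 -1.   ]]
side 284.875 162.0 [ 526. -335.   79.]
scene 223.75 178.0 [ 551. -333.   79.]
[('scene', [array([225., 173.])]), ('side', [array([286., 158.])])]
```

Emit:
carry_out(motion=[[0, 0, -0.17, -2, -50, 0, 0.2], [0, 0, -0.34, -4, -110, 0, 0.2], [0, 0, -0.51, -6, -170, 0, 0.2], [0, 0, -0.68, -8, -230, 0, 0.2], [0, 0, -0.85, -10, -290, 0, 0.2]])

```text
clock: 11.95
position: [529.5, 10.9, 296.8]
ee_rot: [-0.357, 0.934, 0.0, -0.002]
contact_force: [-0.4, -0.4, 1.2]
gripper_width: 51.6
grasp_force: 0.0
```

Emit:
carry_out(motion=[[0, 0, -0.17, 20, -22, 0, 0.2], [0, 0, -0.34, 40, -45, 0, 0.2], [0, 0, -0.51, 46, -52, 0, 0.2], [0, 0, -0.68, 46, -52, 0, 0.2], [0, 0, -0.72, 46, -52, 0, 0.2]])

```text
clock: 12.58
position: [530.0, -56.9, 296.5]
ee_rot: [-0.662, 0.75, 0.001, -0.002]
contact_force: [-0.2, -0.2, -0.5]
gripper_width: 51.1
grasp_force: 0.0
```

Run:
```python
from h import *
import pickle
im=get_image("wrist"); pickle.dump(im,open("i7.pkl","wb"))
s=read_state(); print(s["clock"],s["position"],s["joints"],R.from_quat(s["ee_rot"]).as_matrix().round(3))
```

```text
12.625 [529.95880566 -56.79882157 296.58468169] [ 1.97217202e-01  1.84692147e-01 -8.91633781e-02 -8.88728879e-04
 -1.30096305e+00 -3.21427392e-01] [[-0.124 -0.992 -0.004]
 [-0.992  0.124  0.   ]
 [ 0.     0.004 -1.   ]]
```

Emit:
carry_out(motion=[[0, 0, 0, 56, -7, 0, 0.2], [0, 0, 0, 114, -14, 10, 0.2], [0, 0, 0, 172, -21, 25, 0.2], [0, 0, 0, 230, -28, 42, 0.2], [0, 0, 0, 281, -35, 57, 0.2]])

```text
clock: 13.25
position: [529.3, -341.4, 239.2]
ee_rot: [-0.661, 0.751, 0.002, -0.001]
contact_force: [0.6, 0.9, -0.5]
gripper_width: 51.5
grasp_force: 0.0
```

Emit:
carry_out(motion=[[0, 0, 0, 0, 0, 0, 0.2], [0, 0, 0, 0, 0, 0, 0.2]])

```text
clock: 13.5
position: [529.8, -339.6, 240.4]
ee_rot: [-0.661, 0.751, 0.001, -0.001]
contact_force: [-0.9, -0.3, 0.9]
gripper_width: 51.2
grasp_force: 0.0
```

Run:
```python
from h import *
import pickle
im=get_image("wrist"); pickle.dump(im,open("i8.pkl","wb")); b=pickle.load(open("i7.pkl","rb"))
s=read_state(); print(s["clock"],s["position"],s["joints"],R.from_quat(s["ee_rot"]).as_matrix().round(3))
o=np.zeros((600,800,3),np.uint8); o[:384,:512]=im["color"]; o[390:600,:280]=cv2.resize(b["color"],(280,210))
o[:384,512:]=cv2.resize(b["color"][0:288,150:366],(288,384))
cv2.imwrite("pics/c8.png",cv2.convertScaleAbs(o,alpha=1.25,beta=10))
```

```text
13.55 [ 530.18342547 -339.16253823  241.3346103 ] [-3.12494895e-01  3.82090843e-01  4.80371105e-02 -2.06328319e-04
 -1.23780951e+00  1.86918870e-01] [[-0.125 -0.992 -0.001]
 [-0.992  0.125  0.001]
 [-0.     0.001 -1.   ]]
```

View pics/c8.png

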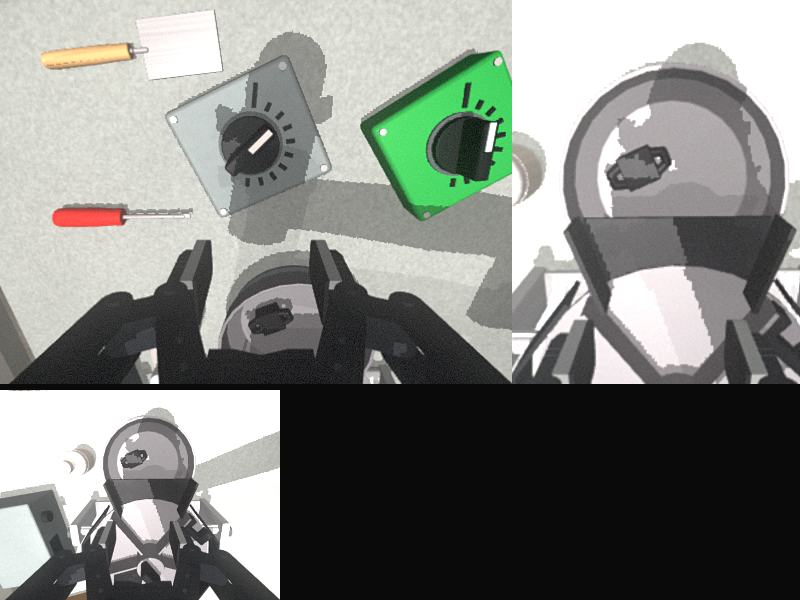

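The bracket lies in the bowl, at the crop's (640,168). The grey dial's skirt centre is about (251,146). Its pointer runs from (250,153) to (270,132), the off mark is at (254,95), and the small marks run clockwise from it; the pointer is about on mark 2.

Run:
```python
from h import *
import pickle
im=pickle.load(open("i8.pkl","rb"))
c=onz(im,251,146,63); print("skirt",c.round(1))
a=onz(im,229,170,96);b=onz(im,270,132,96); print("bar ends",a.round(1),b.round(1),((a+b)/2).round(1),np.linalg.norm(a-b))
w1=onz(im,250,152,96);w2=onz(im,270,134,96); ang=lambda d:np.degrees(np.arctan2(d[1],d[0]))
print("pointer",ang(w2-w1),ang(b-a))
for m in ((254,84),(253,107),(268,107),(281,115),(287,126),(291,139),(290,152),(283,165),(273,176),(260,182),(248,183)):
  P=onz(im,*m,50); d=P-c; print(m,ang(d).round(1),np.hypot(*d[:2]).round(1))
# refine: corners of box bolts
B=[onz(im,*p,50) for p in ((172,119),(282,66),(324,168),(224,212))]; print("box c",np.mean(B,0).round(1))
g=cv2.cvtColor(im["color"],cv2.COLOR_BGR2GRAY)[120:180,215:290]; n,l,st,ce=cv2.connectedComponentsWithStats((g>150).astype(np.uint8))
for i in range(1,n):
  if 40<st[i,4]<800: ys,xs=np.where(l==i); r=cv2.minAreaRect(np.c_[xs,ys].astype(np.float32)); print("white",ce[i]+[215,120],st[i],r)
```

```text
skirt [ 537.4 -361.7   63. ]
bar ends [ 561.  -346.5   96. ] [ 515.5 -379.1   96. ] [ 538.2 -362.8   96. ] 55.92794340047312
pointer -145.1408050396599 -144.35191114075292
(254, 84) -100.4 64.0
(253, 107) -100.4 40.4
(268, 107) -122.0 44.4
(281, 115) -143.2 45.8
(287, 126) -160.7 44.6
(291, 139) 179.7 45.1
(290, 152) 160.7 45.2
(283, 165) 138.7 44.1
(273, 176) 116.2 45.6
(260, 182) 95.0 46.4
(248, 183) 77.4 46.8
box c [ 538.5 -361.1   50. ]
white [217.15270936 155.65024631] [  0   9  10  51 203] ((4.5, 34.0), (9.0, 50.0), 0.0)
white [260.  141.5] [ 34  10  23  24 160] ((45.00000762939453, 21.499996185302734), (4.949747085571289, 27.577163696289062), 45.0)
```

Emit:
carry_out(motion=[[0, 0, 0.17, 10, -5, 10, 0.2], [0, 0, 0.34, 22, -11, 30, 0.2], [0, 0, 0.51, 22, -11, 50, 0.2], [0, 0, 0.68, 22, -11, 80, 0.2], [0, 0, 0.825, 22, -11, 100, 0.2]])

```text
clock: 14.18
position: [538.6, -361.2, 141.2]
ee_rot: [-0.304, 0.953, 0.0, -0.0]
contact_force: [0.2, -0.3, -0.6]
gripper_width: 51.2
grasp_force: 0.0
```

Emit:
carry_out(motion=[[0, 0, 0, 0, 0, 30, 0.2], [0, 0, 0, 0, 0, 61, 0.2], [0, 0, 0, 0, 0, 61, 0.2], [0, 0, 0, 0, 0, 61, 0.2]])

```text
clock: 14.68
position: [539.7, -362.8, 82.7]
ee_rot: [-0.306, 0.952, -0.001, 0.001]
contact_force: [0.6, -0.1, 0.4]
gripper_width: 51.3
grasp_force: 0.0
```

Emit:
carry_out(motion=[[0, 0, 0, 0, 0, 0, -0.3], [0, 0, 0, 0, 0, 0, -1], [0, 0, 0, 0, 0, 0, -1], [0, 0, 0, 0, 0, 0, -1]])

```text
clock: 15.18
position: [538.2, -362.3, 82.5]
ee_rot: [-0.305, 0.952, 0.0, 0.0]
contact_force: [-2.1, 3.8, 5.0]
gripper_width: 12.7
grasp_force: 59.4
```

Run:
```python
from h import *
s=read_state(); M=R.from_quat(s["ee_rot"]).as_matrix(); print(s["position"],s["joints"],s["gripper_width"],s["grasp_force"],s["contact_force"],s["wrist_torque"],np.degrees(np.arctan2(M[1,1],M[0,1])))
```

```text
[ 538.20668468 -362.31862413   82.51165056] [-3.43968070e-01  5.46289737e-01 -1.04599840e-01 -8.29837342e-04
 -9.20215174e-01 -6.06327724e-01] 12.651812089587276 59.44123685359955 [-2.10828549  3.81521029  5.01833322] [1.28876301 0.57341168 0.12982094] 125.52326620928487
```

Gripped at 125.5°. Now turning 40° clockwise, releasing and rising.

Emit:
carry_out(motion=[[0, 0, 0.16, 0, 0, 0, -1], [0, 0, 0.32, 0, 0, 0, -1], [0, 0, 0.48, 0, 0, 0, -1], [0, 0, 0.64, 0, 0, 0, -1], [0, 0, 0.71, 0, 0, 0, -1]])

```text
clock: 15.8
position: [538.2, -362.3, 82.5]
ee_rot: [0.046, 0.999, 0.0, -0.0]
contact_force: [-1.7, 5.2, 5.4]
gripper_width: 12.5
grasp_force: 59.5
```

Emit:
carry_out(motion=[[0, 0, 0, 0, 0, 0, -1], [0, 0, 0, 0, 0, 0, -1], [0, 0, 0, 0, 0, 0, 0.2], [0, 0, 0, 0, 0, 0, 0.2], [0, 0, 0, 0, 0, 0, 0.2]])

```text
clock: 16.42
position: [538.5, -363.3, 80.8]
ee_rot: [0.045, 0.999, -0.0, 0.0]
contact_force: [0.2, 0.1, 0.4]
gripper_width: 51.1
grasp_force: 0.0
```

Emit:
carry_out(motion=[[0, 0, 0, 0, 0, -40, 0.2], [0, 0, 0, 0, 0, -100, 0.2], [0, 0, 0, -30, 0, -150, 0.2], [0, 0, 0, -50, 0, -160, 0.2], [0, 0, 0, -50, 0, -160, 0.2]])

```text
clock: 17.05
position: [589.4, -367.7, 241.4]
ee_rot: [0.045, 0.999, -0.0, 0.001]
contact_force: [0.2, 0.5, -0.4]
gripper_width: 51.1
grasp_force: 0.0
```

Run:
```python
from h import *
import pickle
ims={n:get_image(n) for n in ("scene","side","wrist")}
pickle.dump(ims,open("i9.pkl","wb"))
s=read_state(); print(s["clock"],s["position"],s["contact_force"])
o=np.zeros((600,800,3),np.uint8); o[:384,:512]=ims["wrist"]["color"]
o[:300,512:]=cv2.resize(ims["side"]["color"][180:300,150:265],(288,300))
o[300:,512:]=cv2.resize(ims["scene"]["color"][180:300,250:365],(288,300))
cv2.imwrite("pics/c9.png",cv2.convertScaleAbs(o,alpha=1.25,beta=10))
```

```text
17.2 [ 587.14648817 -367.28184467  239.3813109 ] [0.16770712 1.33360713 0.11153318]
```

View pics/c9.png

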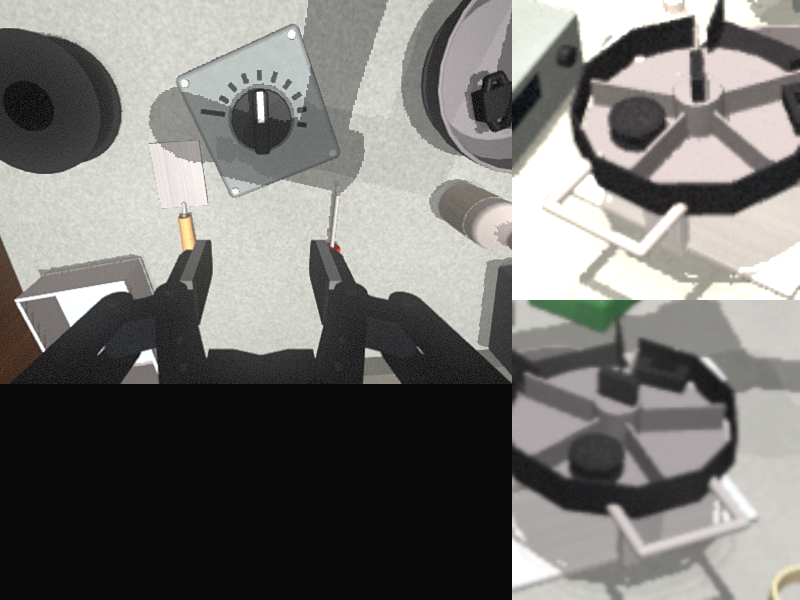

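The pointer (260,105) stands on the fourth mark (260,74), counted clockwise from the off mark (212,112). The cradle is level, the pulley (637,120) and clamp (795,100) are still in the carousel, and the bracket (490,100) is in the bowl.

```bash
python3 -c "
from bench import *
print(job_done())"
```

```text
the job is handed in; nothing more can be done
None
```

The job is handed in: in the last camera views the bracket is in the bowl, the cradle is level, the dial is on mark 4, and the pulley and clamp are still in the carousel; the judge's verdict was not shown.

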